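# Start the clamp nut on a sieve tower

## Task

The hex nut that clamps the lid of the sieve tower is lying on the bench. Set it on the stud in the middle of the lid; unless it drops in at once, ease it backwards (counter-clockwise from above) until you feel the thread drop in, then turn it clockwise about a quarter turn so that it is held by the thread, and let go. Do not force it: more than 30 N between nut and stud bruises the thread; leave the jar, dish and brush where they are.

Things in the scene. Friction and masses are not known exactly. Their poses are not given: they have to be found in the camera images.
- nut_center (a point): centre of the loose plain steel hex nut (half-way up, on its axis; z up). 46 mm across flats, 53 mm across corners, 44 mm high, about 0.33 kg, upright on the bench, thread end down; flat normals along its x axis and every 60 deg from it. Bore 31 mm, with three inner lugs (3 mm wide, 2.5 mm thick, in to a 23 mm circle) 120 deg apart, undersides 3.5 mm above its bottom
- stud_land (a point): point on the axis of the fixed upright steel stud, at its thread's flat top lands (z up; x, y say nothing of where the thread starts: unknown, new each time). The top is a crown of three lands, each about 80 deg long with a 4 mm raised stop at its clockwise end, then an open gap of about 40 deg. A nut on the lands has its centre about 18.5 mm above this point (22.5 if on the stops)
- stud_tip (a point): top of the stud's smooth nose, on the axis, 14 mm above the lands; nose 20 mm diameter, its top 6 mm tapering to 10 mm. On the lands the nut jams clockwise at the stops; eased counter-clockwise (120 deg at most) its lugs come over the gaps, with some 20 deg of play, and it can sink about 7 mm (centre 10.5 to 12 mm above the lands); beyond that the lands block it
- stud_foot (a point): point on the stud's axis at the lid's top face, 34 mm below the lands. Thread right-handed, three starts, 28 mm diameter, 24 mm advance per turn: once dropped in, turning the nut clockwise takes it down under the lands, with about 2.5 mm axial play; it stays where it is left
- jar: bystander: closed glass jar, 64 mm diameter, 85 mm high, origin at the centre of its underside
- boat: bystander: white plastic weighing dish, 84 mm diameter, 22 mm high, origin at the centre of its underside
- brush: bystander: sieve brush lying on the bench, 170 mm long, along its x axis
- sieve: fixed round sieve tower, 216 mm diameter, flat lid top 60 mm above the bench, with the stud at its centre; origin at the centre of its underside
- nut: the same nut; origin at the centre of its bottom face
Not all that is in view belongs to the job. There is more than one size of the nut; the job needs the smallest.

How it is judged (in metres and radians):
On the way:
1. the nut is on the stud: over its axis within 3 mm and level, its bottom below the tip of the nose (horizontal distance between nut_center and stud_land below 0.003 m and angle between the z axis of nut_center and the z axis of stud_land, either way round below 0.12 rad and z of nut_center in the frame of stud_land below 0.03 m), for 0.2 s.
At the end, for the whole second after the job is handed in: the nut stands level (within 0.12 rad) on the stud's axis (within 3 mm), at rest and released, its centre less than 8.5 mm above the lands: dropped in and turned clockwise by at least about 30 to 50 degrees, so that its lugs are under the lands (horizontal distance between nut_center and stud_land below 0.003 m and angle between the z axis of nut_center and the z axis of stud_land, either way round below 0.12 rad and z of nut_center in the frame of stud_land below 0.0085 m and linear speed of nut below 0.01 m/s and angular speed of nut below 0.1 rad/s); the robot touches nothing.
It fails at once if the nut is forced against the stud or sieve tower with more than 30 N (contact force between nut and sieve above 30 N).
It fails at once if a bystander (jar, dish or brush) is moved more than 20 mm (distance of any of jar, boat, brush from where it was at the start of the episode above 0.02 m).
It also fails if it takes over 72 s, if anything falls off the work surface, if the arm or the gripper's body presses on something with over 40 N, if the wrist force passes 120 N, or if a joint passes its speed limit or range.

## Robot

A 6-joint arm with a two-finger parallel gripper is mounted at the origin on the work surface. World frame = base frame: x ahead of the robot, y to its left, z up, the work surface at z = 0. Lengths are in mm, angles in rad, forces in N, time in s.
With the tool pointing down it reaches from about 300 to 1000 mm from the base axis. Payload 5.1 kg.
Tool frame: the origin (TCP) lies midway between the tips of the shut fingers; the grasp point (between the pads) lies 19 mm behind it; x points along the fingers, z is the direction in which the jaws open and shut, and the axes are right-handed (so a half turn about x gives the same grasp; the last joint's range is limited). The gripper opens to 95 mm and grips with 3 to 60 N. Pads are 20 mm wide; open, the fingers measure 119 mm over their backs; the gripper's body (75 mm by 180 mm) begins 59 mm behind the grasp point.
Start: joints at [-1.188, 0.124, 1.65, -0, 1.367, -0.083], TCP at [291.907, -580.754, 214.656] pointing down, gripper open.
Joint ranges: [-2.61, 2.61], [-1.02, 2.33], [0.03, 2.71], [-1.35, 4.49], [0.32, 2.68], [-2.91, 2.91]. Speed limits (rad/s): [2.57, 2.57, 3.14, 3.14, 3.14, 3.14].

## Interface

Orientations are given as a rotation vector (axis times angle).
In Python, from rig import r gives the robot as it stands.
- The arm moves only by the shell command python3 -m inch 'ROWS' [FORCE]. ROWS is JSON, a list of rows, each a list of 3 entries, a list of its own where there are three numbers: the opening in per cent of the stroke, from 0 (shut) to 100 (fully open), then the shift along the tool's x, y, z in cm, then the turn, a rotation vector about the tool's x, y, z in rad. A call has 1 to 8 rows; each row shifts and turns the pose as measured when the row begins, along the tool's axes as they then stand; what a row does not reach is not made up. A row lasts 1/10 s, in which the tool goes at most 50 mm and 8.59 degrees, less where a joint would pass 70% of its speed; a pose out of reach is approached as far as the arm can. A call with a gripper value outside its range is refused whole. The fingers move at their own pace and stop on an object; FORCE is the grip in N (left out, the last holds). Time passes only in rows, so rows that do not move let the fingers close. It gives the time, the measured TCP pose, the force and the opening at its end, in the units of the state.
- r.read_state(): the state, without advancing time (a new reading comes with each control period).
- r.read_camera(name): name is "scene" or "side" or "wrist"; returns the picture (420x560x3 uint8, red, green, blue); there is no depth.
- r.calibration(name): a dict with "fx", "fy", "cx", "cy" (pixels), "k1" (the pictures are not rectified: a ray, as slopes to the right and down, at radius r is drawn at 1 + k1 r^2 times it, then the intrinsics apply), "xyz" and "attitude" of the camera in the world. Camera axes: x right, y up, looking along -z (the intrinsics and any distortion apply to the point x, -y, -z); pixel columns grow to the right and rows downward; lengths in mm; the calibration is good to about 2 mm. A picture is of the moment at which its call begins: read the wrist's pose just before it. calibration takes no time and is no camera call; for the wrist camera it gives the pose at the moment of the call.
- r.finish_job(): hands the job in, once; it reports no verdict.
The state is a dict: "t": time; "qpos": joint angles; "dq": joint speeds; "joint_torque": joint torques, N m; "tool_pos": TCP position; "ee_rot": TCP orientation; "force": force on the tool from outside, world axes, zero at the start; "torque": the same for the moment, N m; "grip_width": finger opening in mm.
Only numpy, scipy, OpenCV 4.12 (cv2) and the standard library are available. Lean on these libraries where they do the work, as an engineer would, in place of code of your own. Each camera call takes 0.05 s, during which the arm holds its last target. There are 200 camera calls.

## Working session

There is one attempt and no reset: what is moved stays moved. The work goes in short steps, Python scripts to look and compute and a shell command to move; the robot and the scene stay as the last step left them, time stands still between calls to the robot, and variables do not carry over. Pictures are saved under pics/ and viewed, about 8 in all and at most 12, crops included, and the job is handed in when it is done.

```bash
ls; mkdir -p pics; python3 - <<'E'
from rig import r
import cv2,numpy as np
s=r.read_state();print({k:np.round(v,3).tolist() for k,v in s.items()})
a=r.read_camera("scene");b=r.read_camera("side")
cv2.imwrite("pics/scene.png",a[:,:,::-1]);cv2.imwrite("pics/side.png",b[:,:,::-1])
for n in("scene","side","wrist"):print(n,r.calibration(n))
E
```

```text
pics
{'t': 0.0, 'qpos': [-1.188, 0.125, 1.652, -0.0, 1.367, -0.083], 'dq': [0.0, 0.0, -0.001, 0.001, -0.0, 0.0], 'joint_torque': [-0.001, -41.76, -35.993, 0.077, 0.049, -0.0], 'tool_pos': [291.665, -580.165, 213.378], 'ee_rot': [0.861, 1.396, -0.859], 'force': [0.775, 0.343, -0.217], 'torque': [-0.025, -0.011, -0.035], 'grip_width': 95.28}
scene {'fx': 460.31218722039443, 'fy': 460.31218722039443, 'cx': 276.22854006577336, 'cy': 205.63824889926045, 'k1': -0.055060644016787036, 'xyz': array([1238.78698068, -406.05208345,  825.4497307 ]), 'attitude': array([0.72225713, 0.39669697, 0.97976258])}
side {'fx': 392.36493259480875, 'fy': 392.36493259480875, 'cx': 281.8333094153605, 'cy': 208.53796517212388, 'k1': -0.10813125966623247, 'xyz': array([458.37826636, 581.11911572, 532.41773513]), 'attitude': array([ 0.21566769, -1.34995006, -2.55035887])}
wrist {'fx': 354.5827522227542, 'fy': 354.5827522227542, 'cx': 276.52887395777617, 'cy': 208.1849532451748, 'k1': -0.013970020163284975, 'xyz': array([ 356.28621301, -547.99686777,  383.14975527]), 'attitude': array([-0.23154499,  0.14474782, -1.09695431])}
```

View pics/scene.png

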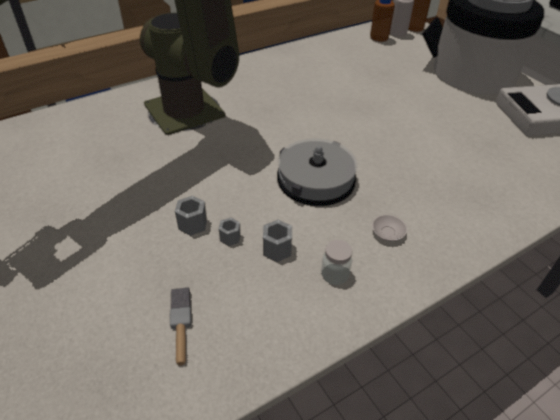

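View pics/side.png

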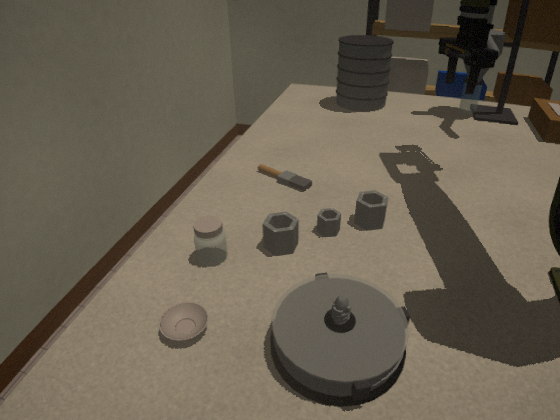

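Scene: the smallest nut is at (230,231), between two larger ones at (191,215) and (278,240). The stud is at (318,155), the jar at (338,258), the dish at (390,230) and the brush at (180,325). Side: small nut at (329,221), stud at (341,310).

```bash
cat > h.py <<'E'
import numpy as np,cv2
from scipy.spatial.transform import Rotation as R
from rig import r
def ray(c,uv):
    K=np.array([[c["fx"],0,c["cx"]],[0,c["fy"],c["cy"]],[0,0,1.]])
    p=cv2.undistortPoints(np.array([[uv]],float),K,np.array([c["k1"],0,0,0.]))[0,0]
    return np.array(c["xyz"]),R.from_rotvec(c["attitude"]).apply([p[0],-p[1],-1])
def plane(c,uv,z):
    o,d=ray(c,uv);return o+d*(z-o[2])/d[2]
def tri(c1,u1,c2,u2):
    o1,d1=ray(c1,u1);o2,d2=ray(c2,u2)
    s=np.linalg.lstsq(np.c_[d1,-d2],o2-o1,rcond=None)[0]
    a,b=o1+s[0]*d1,o2+s[1]*d2
    return (a+b)/2,np.linalg.norm(a-b)
def tool():
    s=r.read_state();return s,np.array(s["tool_pos"]),R.from_rotvec(s["ee_rot"]).as_matrix()
E
python3 - <<'E'
from h import *
np.set_printoptions(precision=1,suppress=True)
a,b=r.calibration("scene"),r.calibration("side")
for n,u,v in[("nut top",(230,225),(329,213)),("big1",(190,206),(371,197)),("big2",(278,231),(281,219)),("stud tip",(319,149),(342,297)),("jar top",(338,250),(208,224)),("boat",(390,228),(184,322))]:
    print(n,*tri(a,u,b,v))
for n,u,z in [("nut",(230,225),44),("big1",(190,206),60),("big2",(278,231),60),("br1",(180,290),10),("br2",(180,360),10)]: print(n,plane(a,u,z))
print(tool()[2])
def big(p,x0,x1,y0,y1,k):
    return cv2.resize(cv2.imread(p)[y0:y1,x0:x1],None,fx=k,fy=k,interpolation=cv2.INTER_CUBIC)
A=big("pics/scene.png",170,330,190,265,5);B=big("pics/side.png",260,400,180,260,5)
B=cv2.copyMakeBorder(B,0,0,0,100,0)[:, :800];cv2.imwrite("pics/c1.png",cv2.resize(np.vstack([A[:300],B[:300]]),(800,600)))
E
```

```text
nut top [ 567.2 -119.    43.6] 1.3138568841857783
big1 [ 483.4 -179.4   62.7] 1.0078625442552034
big2 [653.9 -42.6  63.6] 2.512685204267034
stud tip [495.  174.5 102.5] 3.059323549277073
jar top [778.7  31.6  80.1] 2.162681810567517
boat [745.4 218.3  14.4] 0.011808929820956268
nut [ 568.3 -119.    44. ]
big1 [ 480.1 -178.7   60. ]
big2 [652.5 -40.5  60. ]
br1 [ 653.8 -283.5   10. ]
br2 [ 801.8 -345.5   10. ]
[[-0.   0.9  0.4]
 [ 0.   0.4 -0.9]
 [-1.   0.  -0. ]]
```

View pics/c1.png

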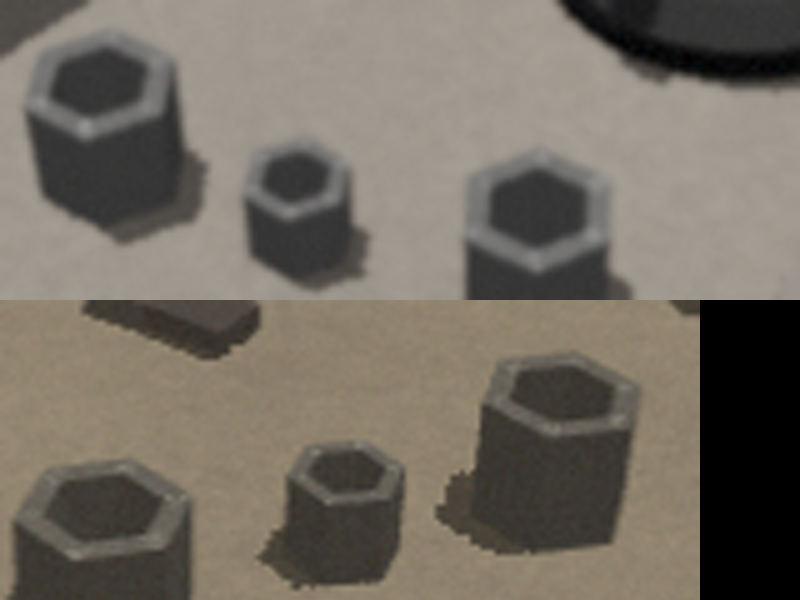

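```bash
python3 - <<'E'
from h import *
np.set_printoptions(precision=1,suppress=True)
a=r.calibration("scene")
P=np.array([plane(a,(170+x/5,190+y/5),44)[:2] for x,y in[(298,141),(348,160),(348,196),(293,217),(247,196),(252,158)]])
c=P.mean(0);d=P-c;print(c,np.degrees(np.arctan2(d[:,1],d[:,0])),np.hypot(*d.T))
s,p,M=tool();print(M.T@[567-p[0],-119-p[1],190-p[2]],np.degrees(np.arctan2(M[1,2],M[0,2])))
E
```

```text
[ 569.3 -120.7] [ 152.8   86.    34.1  -31.8  -93.4 -149.8] [23.4 25.3 26.3 24.3 25.2 25.3]
[  24.1  453.1 -288.4] -63.311454955961516
```

```bash
python3 -m inch '[[100,[0,4,-2.6],[0,0,0]],[100,[0,4,-2.6],[0,0,0]],[100,[0,4,-2.6],[0,0,0]],[100,[0,4,-2.6],[0,0,0]],[100,[0,4,-2.6],[0,0,0]],[100,[0,4,-2.6],[0,0,0]],[100,[0,4,-2.6],[-0.06,0,0]],[100,[0,4,-2.6],[0,0,0]]]' 30; python3 - <<'E'
from h import *
np.set_printoptions(precision=2,suppress=True)
s,p,M=tool();print(p,M.T@[567-p[0],-119-p[1],190-p[2]],np.degrees(np.arctan2(M[1,2],M[0,2])),s["qpos"])
E
```

```text
t: 0.9
tool_pos: [484.2, -241.4, 208.9]
ee_rot: [0.824, 1.418, -0.82]
force: [-0.4, -0.7, 0.6]
grip_width: 94.9
[ 484.15 -241.45  208.88] [ 19.24 132.51 -65.45] -60.42266614509703 [-0.56 -0.11  1.9   0.    1.36  0.49]
```

```bash
python3 -m inch '[[100,[0.4,3.6,-1.8],[0,0,0]],[100,[0.4,3.6,-1.8],[0,0,0]],[100,[0.4,3.3,-1.6],[0,0,0]],[100,[0.4,2.5,-1.3],[0,0,0]],[100,[0,0,0],[0,0,0]],[100,[0,0,0],[0,0,0]]]' 30; python3 - <<'E'
from h import *
np.set_printoptions(precision=2,suppress=True)
s,p,M=tool();c=r.calibration("wrist");print(p,M.T@[567-p[0],-119-p[1],190-p[2]],np.degrees(np.arctan2(M[1,2],M[0,2])))
print(M.T,c,s["force"])
cv2.imwrite("pics/w1.png",r.read_camera("wrist")[:,:,::-1])
import json;json.dump({k:np.array(v).tolist() for k,v in c.items()},open("w1.json","w"))
E
```

```text
t: 1.5
tool_pos: [567.5, -108.6, 190.1]
ee_rot: [0.818, 1.424, -0.813]
force: [0.1, 0.1, 0.8]
grip_width: 94.9
[ 567.46 -108.64  190.11] [ 0.03 -5.59  8.73] -59.89991128481536
[[-0.01  0.01 -1.  ]
 [ 0.87  0.5  -0.  ]
 [ 0.5  -0.87 -0.01]] {'fx': 354.5827522227542, 'fy': 354.5827522227542, 'cx': 276.52887395777617, 'cy': 208.1849532451748, 'k1': -0.013970020163284975, 'xyz': array([631.28, -73.63, 359.48]), 'attitude': array([-0.23,  0.15, -1.04])} [0.1  0.05 0.81]
```

View pics/w1.png

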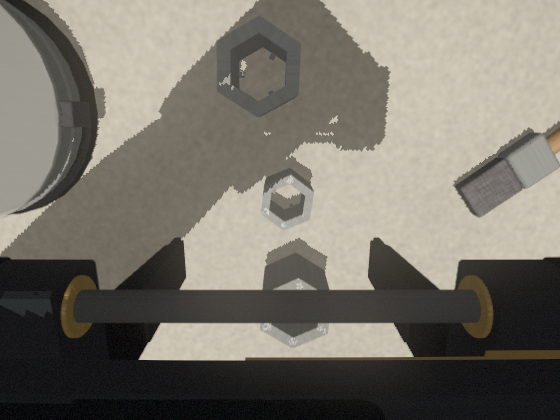

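Wrist: small nut top near (288,202) between the fingertips, larger nuts above at (259,67) and below at (295,310), and brush at right.

```bash
python3 - <<'E'
from h import *
import json
np.set_printoptions(precision=2,suppress=True)
c=json.load(open("w1.json"))
P=np.array([plane(c,u,44)[:2] for u in[(289,176),(312,187),(310,215),(283,229),(263,214),(266,186)]])
m=P.mean(0);d=P-m;print(m,np.degrees(np.arctan2(d[:,1],d[:,0]))%60,np.hypot(*d.T))
g=cv2.imread("pics/w1.png")[155:240,250:325]
cv2.imwrite("pics/c2.png",cv2.resize(g,None,fx=8,fy=7,interpolation=cv2.INTER_CUBIC))
E
```

```text
[ 566.65 -118.57] [26.55 31.31 28.99 22.34 28.6  23.45] [23.62 26.19 24.85 26.84 25.29 24.03]
```

View pics/c2.png

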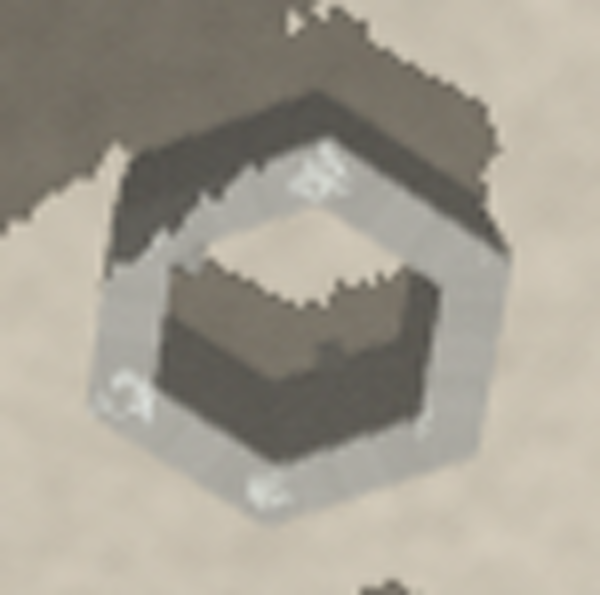

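```bash
python3 - <<'E'
from h import *
import json
np.set_printoptions(precision=2,suppress=True)
c=json.load(open("w1.json"))
P=np.array([plane(c,(250+x/8,155+y/7),44)[:2] for x,y in[(330,137),(510,258),(478,455),(268,522),(92,405)]])
m=(P[0]+P[3])/2;m2=(P[1]+P[4])/2;m=(m+m2)/2;d=P-m;print(m,m2,np.degrees(np.arctan2(d[:,1],d[:,0]))%60,np.hypot(*d.T))
s,p,M=tool();print(M.T@[m[0]-p[0],m[1]-p[1],11-p[2]])
E
```

```text
[ 565.85 -119.27] [ 565.95 -119.26] [22.92 23.04 21.67 22.77 22.74] [26.13 25.96 26.76 26.33 25.8 ]
[178.93  -5.9   10.29]
```

```bash
python3 -m inch '[[100,[2,-0.6,1.0],[0.127,-0.01,0]],[100,[3,0,0],[0,0,0]],[100,[3,0,0],[0,0,0]],[100,[2,0,0],[0,0,0]],[100,[0,0,0],[0,0,0]]]' 30; python3 - <<'E'
from h import *
np.set_printoptions(precision=3,suppress=True)
s,p,M=tool();print(M.T@[565.9-p[0],-119.2-p[1],11-p[2]],np.degrees(np.arctan2(M[1,2],M[0,2])),M.T@[0,0,-1])
E
```

```text
t: 2.05
tool_pos: [565.5, -127.6, 89.5]
ee_rot: [0.919, 1.364, -0.924]
force: [-0.7, 0.0, 0.2]
grip_width: 95.5
[78.503  3.6   -7.906] -67.98731467237329 [ 1.     0.001 -0.004]
```

```bash
python3 -m inch '[[100,[1.5,0.35,-0.8],[0,0,0]],[100,[1.5,0,0],[0,0,0]],[100,[1.0,0,0],[0,0,0]],[100,[0,0,0],[0,0,0]],[100,[0,0,0],[0,0,0]]]' 30; python3 - <<'E'
from h import *
np.set_printoptions(precision=3,suppress=True)
s,p,M=tool();print(M.T@[565.9-p[0],-119.2-p[1],11-p[2]],np.degrees(np.arctan2(M[1,2],M[0,2])),M.T@[0,0,-1])
E
```

```text
t: 2.55
tool_pos: [567.0, -120.7, 49.6]
ee_rot: [0.921, 1.358, -0.924]
force: [0.3, -0.6, 0.4]
grip_width: 95.2
[38.569 -0.51  -2.057] -68.1485707448433 [ 1.    -0.002 -0.007]
```

```bash
python3 -m inch '[[100,[1.5,0,-0.2],[0,0,0]],[100,[1.3,0,0],[0,0,0]],[100,[0.6,0,0],[0,0,0]],[100,[0,0,0],[0,0,0]],[0,[0,0,0],[0,0,0]],[0,[0,0,0],[0,0,0]],[0,[0,0,0],[0,0,0]],[0,[0,0,0],[0,0,0]]]' 30;python3 -m inch '[[0,[0,0,0],[0,0,0]],[0,[0,0,0],[0,0,0]],[0,[0,0,0],[0,0,0]]]' 30; python3 - <<'E'
from h import *
np.set_printoptions(precision=3,suppress=True)
s,p,M=tool();print(p,M.T@[565.9-p[0],-119.2-p[1],11-p[2]],np.degrees(np.arctan2(M[1,2],M[0,2])),M.T@[0,0,-1])
E
```

```text
t: 3.35
tool_pos: [567.9, -119.2, 14.3]
ee_rot: [0.921, 1.356, -0.923]
force: [0.7, -0.0, -0.4]
grip_width: 68.3
t: 3.65
tool_pos: [568.4, -119.2, 15.1]
ee_rot: [0.922, 1.354, -0.922]
force: [0.1, 0.4, -0.3]
grip_width: 46.4
[ 568.401 -119.186   15.12 ] [ 4.097 -2.352 -0.958] -68.13912247198769 [ 1.    -0.006 -0.01 ]
```

```bash
python3 -m inch '[[0,[-2,0,0],[0,0,0]],[0,[-3,0,0],[0,0,0]],[0,[-4,0,0],[0,0,0]],[0,[-4,0,0],[0,0,0]],[0,[-2,0,0],[0,0,0]],[0,[0,0,0],[0,0,0]],[0,[0,0,0],[0,0,0]]]' 30; python3 - <<'E'
from h import *
np.set_printoptions(precision=3,suppress=True)
s,p,M=tool();print(p,M.T@[439-p[0],152-p[1],185-p[2]],np.degrees(np.arctan2(M[1,2],M[0,2])),M.T@[0,0,-1],s["force"],s["grip_width"],s["qpos"])
E
```

```text
t: 4.35
tool_pos: [561.8, -116.7, 162.4]
ee_rot: [0.92, 1.369, -0.928]
force: [-1.0, -0.1, -3.9]
grip_width: 45.9
[ 561.766 -116.716  162.351] [ -22.723  -13.975 -295.095] -68.13260484830045 [ 1.     0.006 -0.001] [-1.04  -0.069 -3.881] 45.928001809400115 [-0.296 -0.002  1.872 -0.004  1.276  0.894]
```

```bash
python3 -m inch '[[0,[-0.4,0,-2],[0,0,0]],[0,[-0.4,-0.2,-4],[0,0,0]],[0,[-0.4,-0.2,-4.5],[0,0,0]],[0,[-0.4,-0.2,-4.5],[0,0,0]],[0,[-0.4,-0.2,-4.5],[0,0,0]],[0,[-0.3,-0.2,-4],[0,0,0]],[0,[0,0,-2],[0,0,0]],[0,[0,0,0],[0,0,0]]]' 30; python3 -m inch '[[0,[0,0,0],[0,0,0]],[0,[0,0,0],[0,0,0]]]' 30;python3 - <<'E'
from h import *
import json
np.set_printoptions(precision=3,suppress=True)
s,p,M=tool();c=r.calibration("wrist")
cv2.imwrite("pics/w2.png",r.read_camera("wrist")[:,:,::-1])
json.dump({k:np.array(v).tolist() for k,v in c.items()},open("w2.json","w"))
print(p,M.T@[495-p[0],174.5-p[1],185-p[2]],np.degrees(np.arctan2(M[1,2],M[0,2])),M.T@[0,0,-1],s["force"],s["grip_width"],s["qpos"])
E
```

```text
t: 5.15
tool_pos: [441.3, 128.2, 169.2]
ee_rot: [0.914, 1.396, -0.944]
force: [-0.0, -0.8, -3.7]
grip_width: 45.9
t: 5.35
tool_pos: [439.2, 128.1, 166.4]
ee_rot: [0.91, 1.399, -0.947]
force: [-0.4, -0.0, -2.5]
grip_width: 45.4
[439.242 128.084 166.356] [-20.83   68.301 -22.63 ] -68.17350769085144 [0.999 0.037 0.015] [-0.357 -0.013 -2.474] 45.3876485192929 [ 0.162 -0.256  2.094  0.007  1.343  1.35 ]
```

View pics/w2.png

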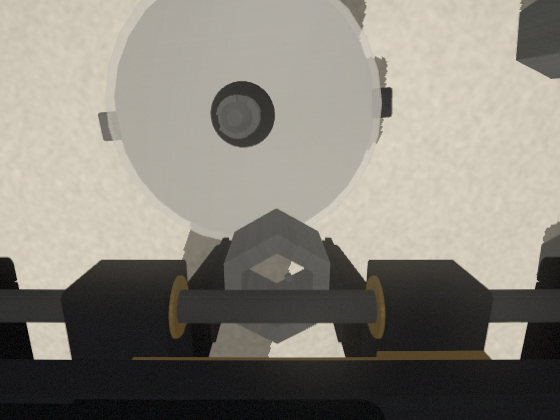

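```bash
python3 - <<'E'
import cv2
g=cv2.imread("pics/w2.png")[70:158,198:288]
cv2.imwrite("pics/c3.png",cv2.resize(cv2.convertScaleAbs(g,alpha=1.6),None,fx=6,fy=6,interpolation=cv2.INTER_CUBIC))
E
```

```text
(no output)
```

View pics/c3.png

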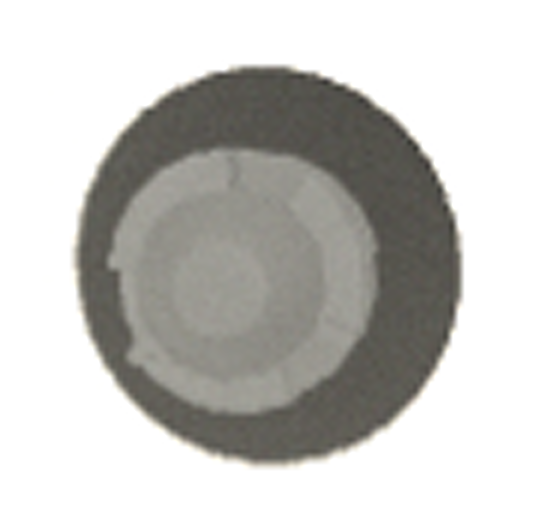

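```bash
python3 - <<'E'
from h import *
import json
np.set_printoptions(precision=2,suppress=True)
c=json.load(open("w2.json"))
for x,y,z in[(221,288,108),(245,280,94),(269,265,60)]:print(plane(c,(198+x/6,70+y/6),z))
s,p,M=tool();c=np.array([0,0,0])
# held nut axis in tool: top face corners not used; from grasp: y=-2.35
t=plane(json.load(open("w2.json")),(198+221/6,70+288/6),108)
print(M.T@(t-p))
E
```

```text
[492.22 178.08 108.  ]
[492.71 177.36  94.  ]
[492.67 178.38  60.  ]
[ 56.17  69.88 -26.12]
```

```bash
python3 -m inch '[[0,[-0.4,2,-1],[0,-0.015,0.037]],[0,[0,2.5,-1.2],[0,0,0]],[0,[0,1.5,-0.4],[0,0,0]],[0,[0,0,0],[0,0,0]],[0,[0,0,0],[0,0,0]]]' 30;python3 - <<'E'
from h import *
np.set_printoptions(precision=3,suppress=True)
s,p,M=tool()
print(p,M.T@[494.7-p[0],178.9-p[1],140-p[2]],np.degrees(np.arctan2(M[1,2],M[0,2])),M.T@[0,0,-1],s["force"],s["grip_width"])
E
```

```text
t: 5.9
tool_pos: [488.4, 170.3, 167.7]
ee_rot: [0.929, 1.362, -0.934]
force: [-0.6, 0.5, -2.6]
grip_width: 45.8
[488.414 170.275 167.672] [27.64   9.057 -5.801] -68.73570997979847 [ 1.     0.003 -0.002] [-0.566  0.494 -2.588] 45.819822230856886
```

```bash
python3 -m inch '[[0,[0.8,0.8,-0.5],[0,0,0]],[0,[0.8,0.1,-0.1],[0,0,0]],[0,[0.8,0,0],[0,0,0]],[0,[0,0,0],[0,0,0]],[0,[0,0,0],[0,0,0]]]' 30;python3 - <<'E'
from h import *
import json
np.set_printoptions(precision=3,suppress=True)
s,p,M=tool();C={n:r.calibration(n) for n in("wrist","side","scene")}
im={n:r.read_camera(n)[:,:,::-1] for n in C}
json.dump({n:{k:np.array(v).tolist() for k,v in c.items()} for n,c in C.items()},open("c3.json","w"))
print(p,M.T@[494.7-p[0],178.9-p[1],130-p[2]],np.degrees(np.arctan2(M[1,2],M[0,2])),M.T@[0,0,-1],s["force"],s["grip_width"])
A=cv2.resize(im["side"][220:360,280:410],(400,430),interpolation=cv2.INTER_CUBIC)
B=cv2.resize(im["scene"][95:195,270:363],(400,430),interpolation=cv2.INTER_CUBIC)
cv2.imwrite("pics/c4.png",np.hstack([A,B]));cv2.imwrite("pics/w3.png",im["wrist"])
E
```

```text
t: 6.4
tool_pos: [493.4, 177.3, 139.9]
ee_rot: [0.929, 1.363, -0.939]
force: [1.2, -0.3, -3.5]
grip_width: 46.0
[493.378 177.321 139.882] [ 9.869  1.861 -1.012] -68.91075163543222 [ 1.     0.006 -0.001] [ 1.242 -0.274 -3.509] 46.00266693210696
```

View pics/c4.png

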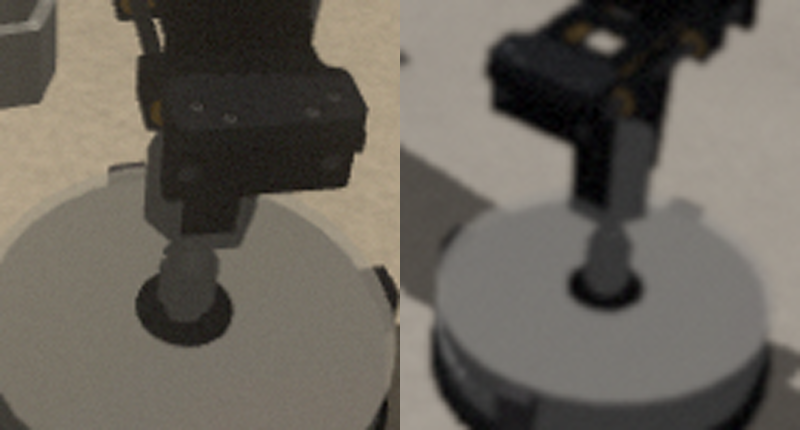

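Side crop: nut's lower outline spans x≈147–253, bottom ≈247, stud nose at ≈(190,240). Scene crop: nut's right edge ≈652 and bottom ≈222, nose at ≈(608,225). The nut is directly over the stud and level. I'll check these against projected outlines.

```bash
python3 - <<'E'
from h import *
import json
np.set_printoptions(precision=1,suppress=True)
C=json.load(open("c3.json"))
def proj(c,P):
    Rm=R.from_rotvec(c["attitude"]).as_matrix();q=(np.array(P)-c["xyz"])@Rm
    K=np.array([[c["fx"],0,c["cx"]],[0,c["fy"],c["cy"]],[0,0,1.]])
    return cv2.projectPoints((q*[1,-1,-1])[:,None],np.zeros(3),np.zeros(3),K,np.array([c["k1"],0,0,0.]))[0][:,0]
nx,ny=493.4-2.35*.93,177.3-2.35*.36; a=np.radians(-68.9+30+60*np.arange(6))
P=[(nx+26.5*np.cos(t),ny+26.5*np.sin(t),z) for z in(125,169) for t in a]
S=[(492.5,178,z) for z in(60,94,108,147)]
for n,o,k in(("side",(280,220),(400/130,430/140)),("scene",(270,95),(400/93,430/100))):
    f=lambda X:(proj(C[n],X)-o)*k+(np.array([400,0]) if n=="scene" else 0)
    b=f(P);print(n,"nut x",b[:,0].min(),b[:,0].max(),"botlow",b[:6,1].max());print(b[:6].tolist());print(f(S).tolist())
E
```

```text
side nut x 142.72216521890834 265.3145180801842 botlow 247.97835331731483
[[161.9202119346633, 176.7502687329783], [142.72216521890834, 213.33550681988635], [180.54843549023295, 247.97835331731483], [238.40312767729722, 243.38378304500384], [254.79490726576614, 204.79826557034136], [216.2537077785048, 172.77069010701396]]
[[185.31731811160418, 303.18458317752356], [190.63528369240905, 256.5197585690115], [192.915724630902, 236.29834356227136], [199.56350711374503, 176.6150360871534]]
scene nut x 569.6184219608853 657.630180948715 botlow 223.1201766148262
[[607.1524661307825, 223.1201766148262], [648.1691749227296, 213.10797826305355], [650.8157162948885, 186.1694666360641], [613.7095871693083, 169.43877901989137], [573.5235923166726, 178.91810323532195], [569.6184219608853, 205.65034992521626]]
[[605.7219237246138, 282.1704089224731], [609.9248359570536, 238.00707908653627], [611.7014500414813, 219.31037840533], [616.7983805602364, 165.57684294932147]]
```

View pics/w3.png

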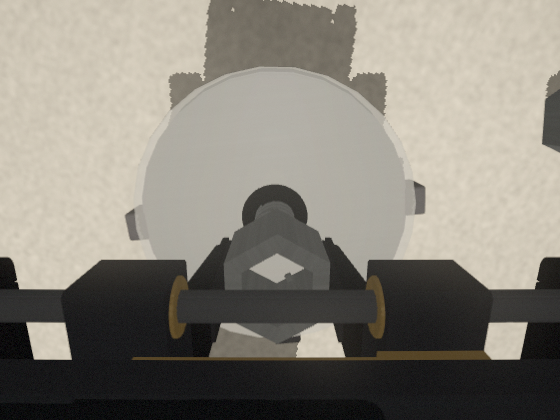

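Predicted and observed outlines agree to about 1 mm. Lowering.

```bash
python3 -m inch '[[0,[0.3,0.2,-0.1],[0,0,0]],[0,[0.3,0,0],[0,0,0]],[0,[0.3,0,0],[0,0,0]],[0,[0,0,0],[0,0,0]],[0,[0,0,0],[0,0,0]]]' 30;cat > st.py <<'E'
from h import *
np.set_printoptions(precision=3,suppress=True)
s,p,M=tool()
print(p,"to stud(tool)",M.T@[494.7-p[0],178.9-p[1],105.5-p[2]],"jaw",np.degrees(np.arctan2(M[1,2],M[0,2])),"tilt",M.T@[0,0,-1],"F",s["force"],"T",s["torque"],s["grip_width"],"q6",s["qpos"][5])
E
python3 st.py
```

```text
t: 7.05
tool_pos: [496.0, 179.4, 131.9]
ee_rot: [0.931, 1.361, -0.937]
force: [-0.0, 1.2, -2.8]
grip_width: 45.9
[495.989 179.439 131.888] to stud(tool) [26.392 -1.324 -0.012] jaw -68.8969588076735 tilt [ 1.     0.003 -0.002] F [-0.003  1.196 -2.841] T [ 0.025  0.002 -0.014] 45.935677396255585 q6 1.4498785767047484
```

```bash
python3 -m inch '[[0,[0.3,-0.12,0],[0,0,0]],[0,[0.3,0,0],[0,0,0]],[0,[0.3,0,0],[0,0,0]],[0,[0,0,0],[0,0,0]],[0,[0,0,0],[0,0,0]]]' 30;python3 st.py
```

```text
t: 7.55
tool_pos: [494.6, 178.9, 122.0]
ee_rot: [0.931, 1.361, -0.937]
force: [1.0, -0.6, -2.3]
grip_width: 45.6
[494.647 178.876 121.991] to stud(tool) [16.49   0.106 -0.034] jaw -68.90443167868776 tilt [ 1.     0.003 -0.002] F [ 0.968 -0.577 -2.272] T [ 0.072 -0.012 -0.042] 45.59952138187604 q6 1.4496217677973384
```

```bash
python3 -m inch '[[0,[0.2,0,0],[0,0,0]],[0,[0.2,0,0],[0,0,0]],[0,[0.2,0,0],[0,0,0]],[0,[0.1,0,0],[0,0,0]],[0,[0,0,0],[0,0,0]]]' 30;python3 st.py
```

```text
t: 8.05
tool_pos: [494.7, 178.9, 114.5]
ee_rot: [0.931, 1.361, -0.937]
force: [0.4, -0.6, -2.8]
grip_width: 45.6
[494.75  178.879 114.52 ] to stud(tool) [ 9.02  -0.014 -0.055] jaw -68.90402314977261 tilt [ 1.     0.003 -0.002] F [ 0.4   -0.619 -2.819] T [-0.015 -0.005 -0.002] 45.63198803612169 q6 1.4496142729554204
```

```bash
python3 -m inch '[[0,[0.12,0,0],[0,0,0]],[0,[0.12,0,0],[0,0,0]],[0,[0.1,0,0],[0,0,0]],[0,[0,0,0],[0,0,0]]]' 30;python3 st.py;python3 -m inch '[[0,[0.1,0,0],[0,0,0]],[0,[0.1,0,0],[0,0,0]],[0,[0,0,0],[0,0,0]]]' 30;python3 st.py
```

```text
t: 8.45
tool_pos: [494.8, 178.9, 110.9]
ee_rot: [0.931, 1.361, -0.936]
force: [0.5, -0.3, -3.5]
grip_width: 46.0
[494.812 178.898 110.883] to stud(tool) [ 5.383 -0.09  -0.052] jaw -68.90133857386704 tilt [ 1.     0.003 -0.002] F [ 0.539 -0.268 -3.45 ] T [ 0.013 -0.028  0.036] 45.95424866284968 q6 1.4495919582899273
t: 8.75
tool_pos: [494.9, 178.9, 108.8]
ee_rot: [0.931, 1.361, -0.936]
force: [0.2, -0.2, -3.0]
grip_width: 46.0
[494.885 178.903 108.83 ] to stud(tool) [ 3.331 -0.166 -0.07 ] jaw -68.9024681317124 tilt [ 1.     0.002 -0.002] F [ 0.16  -0.172 -2.975] T [-0.004  0.064 -0.012] 45.96393363300723 q6 1.4495857574474695
```

```bash
for i in 1; do python3 -m inch '[[0,[0.08,0,0],[0,0,0]],[0,[0.08,0,0],[0,0,0]],[0,[0,0,0],[0,0,0]]]' 30;python3 st.py;python3 -m inch '[[0,[0.08,0,0],[0,0,0]],[0,[0.08,0,0],[0,0,0]],[0,[0,0,0],[0,0,0]]]' 30;python3 st.py; done
```

```text
t: 9.05
tool_pos: [494.9, 178.9, 107.1]
ee_rot: [0.931, 1.361, -0.936]
force: [0.5, -1.0, -3.3]
grip_width: 46.0
[494.896 178.915 107.106] to stud(tool) [ 1.607 -0.184 -0.059] jaw -68.90365555006623 tilt [ 1.     0.002 -0.002] F [ 0.547 -0.964 -3.298] T [ 0.005 -0.043  0.045] 45.99706124736461 q6 1.449629464540609
t: 9.35
tool_pos: [494.9, 178.9, 105.4]
ee_rot: [0.931, 1.361, -0.936]
force: [0.3, -0.4, -2.1]
grip_width: 45.7
[494.924 178.901 105.387] to stud(tool) [-0.113 -0.209 -0.079] jaw -68.90197456686764 tilt [ 1.     0.002 -0.002] F [ 0.29  -0.44  -2.102] T [-0.002 -0.054  0.005] 45.74826021478206 q6 1.449604919127929
```

```bash
python3 -m inch '[[0,[0.06,0,0],[0,0,0]],[0,[0.06,0,0],[0,0,0]],[0,[0,0,0],[0,0,0]]]' 30;python3 st.py;python3 -m inch '[[0,[0.06,0,0],[0,0,0]],[0,[0.06,0,0],[0,0,0]],[0,[0,0,0],[0,0,0]]]' 30;python3 st.py
```

```text
t: 9.65
tool_pos: [495.4, 179.2, 104.7]
ee_rot: [0.932, 1.36, -0.935]
force: [-1.0, 0.8, -2.6]
grip_width: 45.5
[495.357 179.205 104.688] to stud(tool) [-0.811 -0.724  0.049] jaw -68.9068603884332 tilt [ 1.     0.001 -0.002] F [-1.032  0.806 -2.645] T [ 0.155 -0.012 -0.003] 45.54796237585307 q6 1.449590719411762
t: 9.95
tool_pos: [495.5, 179.4, 103.9]
ee_rot: [0.933, 1.36, -0.935]
force: [0.3, 0.5, -1.6]
grip_width: 45.9
[495.48  179.403 103.886] to stud(tool) [-1.613 -0.91   0.191] jaw -68.89818567288256 tilt [ 1.     0.001 -0.001] F [ 0.261  0.498 -1.643] T [ 0.021  0.103 -0.03 ] 45.90526379103775 q6 1.4494944697414736
```

```bash
python3 -m inch '[[0,[0.06,-0.04,0],[0,0,0]],[0,[0.06,0,0],[0,0,0]]]' 30;python3 st.py;python3 -m inch '[[0,[0.1,0,0],[0,0,0]],[0,[0.1,0,0],[0,0,0]]]' 30;python3 st.py
```

```text
t: 10.15
tool_pos: [495.5, 179.4, 103.5]
ee_rot: [0.933, 1.36, -0.934]
force: [-2.0, -0.0, 1.5]
grip_width: 46.2
[495.536 179.446 103.504] to stud(tool) [-1.996 -0.976  0.211] jaw -68.89120293533392 tilt [ 1.    -0.    -0.001] F [-1.974 -0.005  1.514] T [-0.002  0.347  0.01 ] 46.178419804503875 q6 1.4493232883800644
t: 10.35
tool_pos: [495.7, 179.5, 103.0]
ee_rot: [0.933, 1.36, -0.934]
force: [-3.0, -0.9, 6.6]
grip_width: 45.8
[495.668 179.5   103.012] to stud(tool) [-2.488 -1.119  0.215] jaw -68.87225552656075 tilt [ 1.    -0.    -0.001] F [-2.973 -0.947  6.63 ] T [-0.085  0.762  0.086] 45.842645734881856 q6 1.4490522120318639
```

```bash
python3 -m inch '[[0,[0.05,-0.03,-0.02],[-0.06,0,0]],[0,[0.05,-0.03,-0.02],[-0.06,0,0]],[0,[0.05,-0.02,-0.02],[-0.06,0,0]],[0,[0.05,-0.02,-0.02],[-0.06,0,0]]]' 30;python3 st.py
```

```text
t: 10.75
tool_pos: [493.9, 179.2, 98.6]
ee_rot: [0.742, 1.438, -0.745]
force: [1.5, 0.6, -0.3]
grip_width: 46.0
[493.914 179.168  98.62 ] to stud(tool) [-6.879  0.479  0.689] jaw -54.62251140188943 tilt [ 1.     0.001 -0.002] F [ 1.476  0.624 -0.334] T [ 0.232 -0.301 -0.024] 45.9768987370667 q6 1.201535645495252
```

```bash
python3 -m inch '[[0,[0.06,0,0],[0,0,0]],[0,[0.06,0,0],[0,0,0]],[0,[0.06,0,0],[0,0,0]]]' 30;python3 st.py;python3 -m inch '[[0,[0.06,0,0],[0,0,0]],[0,[0.06,0,0],[0,0,0]],[0,[0.06,0,0],[0,0,0]]]' 30;python3 st.py
```

```text
t: 11.05
tool_pos: [494.3, 179.3, 98.2]
ee_rot: [0.744, 1.438, -0.747]
force: [-3.7, -1.2, 6.1]
grip_width: 45.8
[494.278 179.277  98.17 ] to stud(tool) [-7.329  0.122  0.567] jaw -54.7615121450483 tilt [ 1.     0.001 -0.002] F [-3.662 -1.236  6.055] T [-0.071  0.666 -0.018] 45.75671026606604 q6 1.203870269171968
t: 11.35
tool_pos: [494.4, 179.3, 98.2]
ee_rot: [0.745, 1.437, -0.749]
force: [-3.4, -0.2, 5.1]
grip_width: 46.0
[494.38  179.298  98.177] to stud(tool) [-7.322  0.025  0.525] jaw -54.89065440382047 tilt [ 1.     0.001 -0.002] F [-3.399 -0.152  5.116] T [-0.002  0.625 -0.002] 45.95617627368437 q6 1.2062188432655068
```

```bash
python3 -m inch '[[0,[0.05,0,0.014],[0.06,0,0]],[0,[0.05,0,0.014],[0.06,0,0]],[0,[0.05,0,0.014],[0.06,0,0]],[0,[0.05,0,0.014],[0.06,0,0]]]' 30;python3 st.py
```

```text
t: 11.75
tool_pos: [496.4, 178.2, 97.4]
ee_rot: [0.938, 1.352, -0.939]
force: [-2.0, 0.1, 2.5]
grip_width: 45.8
[496.354 178.202  97.365] to stud(tool) [-8.146 -1.274 -1.194] jaw -69.30336106770729 tilt [ 1.    -0.003 -0.005] F [-1.961  0.064  2.492] T [-0.156  0.319  0.023] 45.82392587232007 q6 1.4573398459766769
```

```bash
python3 -m inch '[[0,[0.05,-0.03,-0.03],[0.06,0,0]],[0,[0.05,-0.03,-0.03],[0.06,0,0]],[0,[0.05,-0.02,-0.02],[0.06,0,0]],[0,[0.05,-0.01,0],[0.06,0,0]]]' 30;python3 st.py
```

```text
t: 12.15
tool_pos: [496.6, 177.3, 96.5]
ee_rot: [1.127, 1.248, -1.127]
force: [-2.7, -1.2, 4.4]
grip_width: 46.2
[496.591 177.328  96.53 ] to stud(tool) [-8.996 -1.645 -1.696] jaw -83.75245562497328 tilt [ 1.    -0.007 -0.008] F [-2.653 -1.233  4.364] T [-0.211  0.632  0.061] 46.1744726716431 q6 1.7118998440324478
```

```bash
python3 -m inch '[[0,[0.05,-0.04,-0.02],[0.07,0.006,-0.006]],[0,[0.05,-0.04,-0.02],[0.07,0,0]],[0,[0.05,-0.04,0],[0.07,0,0]],[0,[0.05,-0.02,0],[0.07,0,0]]]' 30;sed -i 's/^print/J=M[:,1]*2.35;print("need",M.T@(np.array([492.5,178,p[2]])+J-p));print/' st.py;python3 st.py
```

```text
t: 12.55
tool_pos: [496.2, 176.2, 95.4]
ee_rot: [1.342, 1.109, -1.343]
force: [-1.4, -1.8, 4.1]
grip_width: 46.5
need [-0.023 -1.631 -1.086]
[496.214 176.201  95.394] to stud(tool) [-10.125  -1.937  -2.331] jaw -100.58790736230688 tilt [ 1.    -0.005 -0.004] F [-1.398 -1.813  4.119] T [-0.189  0.593  0.025] 46.53775830787556 q6 2.000719266005495
```

```bash
python3 -m inch '[[0,[0.05,-0.05,-0.04],[0.07,0,-0.005]],[0,[0.05,-0.05,-0.04],[0.07,0,0]],[0,[0.05,-0.04,-0.02],[0.07,0,0]],[0,[0.05,-0.02,0],[0.07,0,0]]]' 30;python3 st.py; python3 -m inch '[[0,[0.05,-0.05,-0.04],[0.07,0,0]],[0,[0.05,-0.05,-0.04],[0.07,0,0]],[0,[0.05,-0.03,-0.02],[0.07,0,0]]]' 30;python3 st.py
```

```text
t: 12.95
tool_pos: [496.5, 176.0, 94.3]
ee_rot: [1.549, 0.935, -1.552]
force: [-2.4, -0.7, 3.5]
grip_width: 45.9
need [-0.026 -2.154  0.102]
[496.544 176.014  94.288] to stud(tool) [-11.239  -2.9    -1.649] jaw -117.44718490523054 tilt [ 1.    -0.006 -0.006] F [-2.426 -0.695  3.465] T [-0.18   0.568  0.083] 45.8710448105086 q6 2.2966900013567546
t: 13.25
tool_pos: [496.0, 175.6, 93.4]
ee_rot: [1.696, 0.78, -1.702]
force: [-4.2, -2.6, 5.1]
grip_width: 45.7
need [-0.038 -1.888  0.443]
[496.029 175.611  93.372] to stud(tool) [-12.171  -3.015  -1.565] jaw -130.0670594638298 tilt [ 1.    -0.01  -0.008] F [-4.215 -2.628  5.137] T [-0.352  0.578  0.057] 45.67233825973311 q6 2.520960803649323
```

```bash
python3 -m inch '[[0,[0.05,-0.05,0],[0.07,0.004,-0.006]],[0,[0.05,-0.05,0],[0.07,0,0]],[0,[0.05,-0.03,0],[0.05,0,0]],[0,[0,-0.03,0],[0,0,0]]]' 30;python3 st.py
```

```text
t: 13.65
tool_pos: [495.5, 175.4, 92.6]
ee_rot: [1.83, 0.63, -1.832]
force: [-0.8, -0.1, 1.8]
grip_width: 45.9
need [-0.028 -1.535  0.719]
[495.479 175.404  92.649] to stud(tool) [-12.881  -3.122  -1.516] jaw -141.5555002276043 tilt [ 1.    -0.008 -0.004] F [-0.781 -0.095  1.808] T [-0.04   0.217 -0.074] 45.901877520718465 q6 2.7173785760155416
```

```bash
python3 -m inch '[[80,[0,0,0],[0,0,0]],[80,[0,0,0],[0,0,0]],[80,[0,0,0],[0,0,0]],[80,[0,0,0],[0,0,0]],[80,[-1,0,0],[0,0,0]],[80,[-3,0,0],[0,0,0]],[80,[-4,0,0],[0,0,0]]]';python3 st.py; python3 -m inch '[[80,[-3,-2,0],[0,0,0]],[80,[-3,-4,0],[0,0,0]],[80,[-2,-4,0],[0,0,0]],[80,[0,-4,0],[0,0,0]],[80,[0,-2,0],[0,0,0]],[80,[0,0,0],[0,0,0]],[80,[0,0,0],[0,0,0]]]'
python3 - <<'E'
from h import *
im={n:r.read_camera(n)[:,:,::-1] for n in("side","scene","wrist")}
A=cv2.resize(im["side"][240:380,280:410],(400,430),interpolation=cv2.INTER_CUBIC)
B=cv2.resize(im["scene"][105:205,270:363],(400,430),interpolation=cv2.INTER_CUBIC)
cv2.imwrite("pics/c5.png",np.hstack([A,B]))
E
```

```text
t: 14.35
tool_pos: [491.2, 175.0, 167.5]
ee_rot: [1.817, 0.633, -1.843]
force: [0.8, 0.5, -0.6]
grip_width: 76.0
need [-0.048  0.82  -2.893]
[491.192 175.    167.467] to stud(tool) [61.88  -1.022 -6.108] jaw -141.43821468624088 tilt [ 1.    -0.003 -0.015] F [ 0.76   0.484 -0.642] T [ 0.115 -0.001 -0.009] 76.03270970254455 q6 2.715127101362509
t: 15.05
tool_pos: [406.6, 278.9, 262.6]
ee_rot: [1.818, 0.695, -1.811]
force: [0.2, 0.2, -0.5]
grip_width: 76.1
```

View pics/c5.png

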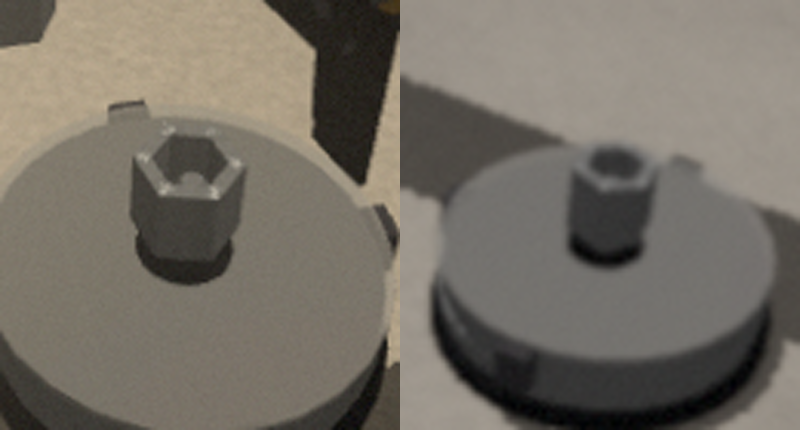

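The nut stands level on the stud. Its top face is centred at about (189,163) in the side crop and (614,167) in the scene crop. One numeric check of its height.

```bash
python3 - <<'E'
from h import *
np.set_printoptions(precision=1,suppress=True)
a,b=r.calibration("scene"),r.calibration("side")
u=(270+214/4.301,105+167/4.3);v=(280+189/3.077,240+163/3.071)
print(tri(a,u,b,v),plane(a,u,122.5),plane(b,v,122.5))
E
```

```text
(array([494.5, 178. , 115.8]), np.float64(1.0102187550573523)) [500.9 172.5 122.5] [494.3 184.9 122.5]
```

```bash
python3 -c "
from rig import r
print(r.finish_job(), r.read_state()['t'])"
```

```text
the job is handed in; nothing more can be done
the job is handed in; nothing more can be done
```

The smallest nut is on the stud, held by the thread and released, and the job is handed in at about 15 s of the 72 s allowed.

**What I did:** I gripped the nut across two flats and lowered it over the nose until it touched the crown, with about 10 N at most. Turning it about 14° counter-clockwise, it dropped about 5 mm. I then turned it about 87° clockwise; it sank another 5.5 mm, which fits the 24 mm per turn pitch. After letting go I backed the gripper well clear. The wrist force changed by no more than about 10 N at the end of any move while the nut was on the stud. I did not measure peaks within a move.

**Last checks:**
- **Height:** by the arm's own measurement the nut's centre is about 6 to 7 mm above the lands, against a limit of 8.5 mm. By the cameras it is about 5 mm, but only after correcting for the stud tip, which they placed about 5 mm too low. Uncorrected they put it near 0 mm. All three pass, but they don't agree closely.
- **Position:** in both outside camera views the nut looks level. Its top centre comes out about 2 mm from my estimate of the stud's axis, against a limit of 3 mm and camera accuracy of about 2 mm. The nose allows only about 1.5 mm of sideways play.
- **Jar, dish and brush:** the arm's path stayed well away from them, but I did not measure their positions again at the end.

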